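# Find the balance point of a press wash-up bar and mark it with its carrying clip

### The arm

A 6-joint arm with a two-finger parallel gripper is mounted at the origin on the work surface. World frame = base frame: x ahead of the robot, y to its left, z up, the work surface at z = 0. Lengths are in m, angles in rad, forces in N, time in s.
With the tool pointing down it reaches from about 0.325 to 0.75 m from the base axis. Payload 7.6 kg.
Tool frame: the origin (TCP) lies midway between the tips of the shut fingers; the grasp point (between the pads) lies env.tcp_to_grasp behind it (env.tcp_to_grasp is the distance from the TCP to the grasp point, in m); x points along the fingers, z is the direction in which the jaws open and shut, and the axes are right-handed (so a half turn about x gives the same grasp; the last joint's range is limited). The gripper opens to 85 mm and grips with 20 to 120 N. Pads are 22 mm wide; open, the fingers measure 114 mm over their backs; the gripper's body (76 mm by 85 mm) begins 54 mm behind the grasp point. The pads swing forward as they close: fully open they stand 13 mm farther back than shut.
Start: joints at [-1.239, 0.052, 1.401, -0, 1.689, -0.07], TCP at [0.205, -0.483, 0.231] pointing down, gripper open.
Joint ranges: [-2.9, 2.9], [-0.91, 2.17], [0.12, 2.37], [-1.06, 4.2], [0.26, 2.73], [-2.93, 2.93]. Speed limits (rad/s): [2.57, 2.57, 3.01, 3.14, 3.14, 3.14].

### API

Orientations are given as a rotation vector (axis times angle).
In Python, from cell import status, get_image, env, look_for, outline_of, spot_point gives the robot as it stands.
- The arm moves only by the tool jog_arm, never from a script. Its argument "rows" is a list that holds one entry, the list of rows, each a list of 7 numbers: the turn, a rotation vector about the tool's x, y, z in rad, then the shift along the tool's x, y, z in m, then the finger opening in m, from 0 to 0.0854. In form: [[[ax, ay, az, tx, ty, tz, gripper], ...]]. A call has 1 to 8 rows; each row is the pose to reach, as a shift and turn from the pose commanded when the call began, along the tool's axes at that moment; what a row does not reach only later rows make up. A row lasts 1/12 s, in which the tool goes at most 41.7 mm and 7.16 degrees, less where a joint would pass 70% of its speed; a pose out of reach is approached as far as the arm can. A call with a gripper value outside its range is refused whole. The fingers move at their own pace and stop on an object; the grip force is fixed at half the most. Time passes only in rows, so rows that repeat a pose let the fingers close. It gives the time, the measured TCP pose, the force and the opening at its end, in the units of the state.
- status.observe(): the state, without advancing time (a new reading comes with each control period).
- get_image(name): name is "scene" or "side" or "wrist"; returns a dict with "img" (400x640x3 uint8, red, green, blue), "intrinsics" (3x3 intrinsics, pixels), "eye" and "rotation" of the camera in the world. Camera axes: x right, y up, looking along -z (the intrinsics and any distortion apply to the point x, -y, -z); pixel columns grow to the right and rows downward; lengths in m; the calibration is good to about 2 mm. A picture is of the moment at which its call begins. There is no depth.
- env.finish_job(): hands the job in, once; it reports no verdict.
Trained networks look in the newest picture that a camera, given by its name, has taken for a name from the list of things; names that differ only in an ending like _2 or _b are one class to them, and where a whole thing is asked for, a point or a joint stands for the part that bears it (a point fixed in the world has none). Each returns a list of dicts, best first, with "score" (0 to 1); they miss things now and then, are a little off and sometimes report something else, mostly with a low value. They report only what shows in the picture. A call takes as long as a camera call. They do not tell look-alikes from the thing itself.
- look_for(target, camera): "pixel" ([column, row] in pixels, amid what is visible of it).
- outline_of(target, camera): "region" (400x640 bool, what is visible of it) and "pixel" ([column, row] in pixels, amid what is visible of it).
- spot_point(target, camera): "pixel" ([column, row] in pixels: a listed point, or the origin of a listed thing).
The state is a dict: "time_s": time; "q": joint angles; "qd": joint speeds; "effort": joint torques, N m; "eef_pos": TCP position; "tcp_rot": TCP orientation; "contact_force": force on the tool from outside, world axes, zero at the start; "moment": the same for the moment, N m; "width": finger opening in m.
Only numpy, scipy, OpenCV 4.12 (cv2) and the standard library are available. Lean on these libraries where they do the work, as an engineer would, in place of code of your own. Each camera call takes 0.05 s, during which the arm holds its last target. There are 200 camera calls.

### The job

Lay the wash-up bar across the knife edge of the stand, between the guide posts and with its middle on the edge, let go and let it tip; then take it again and slide it along the edge until it balances level by itself with nothing holding it. Only then mark that point: set the steel carrying clip astride the bar, upright and centred over the knife edge, leaving the bar still balancing level, and do not push the other things on the bench about.

Things in the scene. Friction and masses are not known exactly. Their poses are not given: they have to be found in the camera images.
- stand: Heavy fixed steel balance stand, both halves alike. Origin: centre of its underside, on the bench. Its x is the way the bar lies and slides; y runs along the knife edge. Base plate 150 (x) x 80 (y) x 10 mm; a pillar 24 mm wide in y carries the edge. At x = +56 and -56 mm: two guide posts 10 mm thick, 70 mm high, 36 mm clear between them in y, and between them a stop (see edge, stop).
- edge (a point): Centre of the top of the blunt, flat-topped knife edge: 8 mm wide (stand's x), 24 mm long (y), 60 mm above the bench; axes as the stand's. With the bar's centre of mass anywhere over these 8 mm and nothing touching it, the bar falls level by itself; else it tips about 5 degrees on to the stop at its heavy side.
- stop (a point): Centre of the top of the stop at the stand's x = +56 mm: 55 mm above the bench, 5 mm lower than the edge, 10 mm thick in x. Its twin is at x = -56 mm.
- bar: Wash-up bar: closed flat-faced aluminium tube, 200 mm long (its x), 28 wide (y), 18 high (z), 0.42 to 0.48 kg, flat on the bench at the start. Origin: middle of its underside. A weight fixed inside, out of sight, makes the lug half (+x) heavier: the balance point lies 12 to 32 mm from the middle towards the lug, different each time. A push of 1 to 4 N slides it on the edge.
- lug_end (a point): Centre of the bar's end face at the lug end, x = +100 mm, 9 mm above the underside; axes as the bar's. The lug stands on the bar from x = 86 to 98 mm, as wide as the bar, 26 mm above the tube (44 mm above the underside); it can be pinched or pushed. A finger touching the bar can keep it from tipping or levelling; this end rises 9 mm as the tipped bar levels.
- plain_end (a point): Centre of the bar's end face at the plain end, x = -100 mm, 9 mm above the underside. Level bar: both ends are equally high; tipped on to a stop they differ by about 17 mm.
- clip: Steel clip, 70 g: inverted U to ride astride the bar, upright on its feet at the start. Origin: centre of its underside. 40 mm long (its x, goes along the bar), 48 wide (y); legs 6 mm thick, 20 high, 36 clear between; roof 6 thick (top 26 mm above the origin). On it a tab to pinch, 12 mm thick in x, 30 wide in y, from 26 to 62 mm above the origin. Either way round will do.
- red_tin: Bystander: wide flat red ink tin, 180 mm across, 80 mm high; origin under its centre.
- grey_tin: Bystander: ink tin, 95 mm across, 95 mm high; origin under its centre.
- small_tin: Bystander: small steel ink tin, 76 mm across, 60 mm high; origin under its centre.
- wash_bottle: Bystander: white plastic bottle with a cap, 66 mm across, 120 mm high; origin under its centre.
- ink_knife: Bystander: flat ink knife with a wooden handle, 220 mm long, lying; it lies along its x, origin under its middle.
- swatches: Bystander: stack of paper swatches 110 x 60 x 22 mm; origin under its centre.
- brayer: Bystander: hand ink roller with wooden handle, 100 mm wide roller of 40 mm diameter, 160 mm long overall; origin under the roller's axis.
Mind the look-alikes: they are no part of the job. Leave any blue or red look-alike of the clip alone.

How it is judged:
By the outcome, as a careful person would: the job done as asked, in the order asked, and still so for the second after the job is handed in, with the robot touching nothing.
It also fails if it takes over 72 s, if anything falls off the work surface, if the arm or the gripper's body presses on something with over 40 N, if the wrist force passes 120 N, or if a joint passes its speed limit or range.

## Working session

There is one attempt and no reset: what is moved stays moved. The work goes in short steps, Python scripts to look and compute and a tool call to move; the robot and the scene stay as the last step left them, time stands still between calls to the robot, and variables do not carry over. Pictures are saved under pics/ and viewed, about 8 in all and at most 12, crops included, and the job is handed in when it is done.

Besides the shell and the picture viewer there is one more tool, called after "Emit:" by a JSON object that holds its "name" and its "arguments". jog_arm: Moves the arm, as the interface text tells. Its arguments: {"type":"object","properties":{"rows":{"type":"array"}},"required":["rows"]}

```bash
mkdir -p pics; ls; cat > h.py <<'E'
import numpy as np, cv2
from cell import status, get_image, env, look_for, outline_of, spot_point
from scipy.spatial.transform import Rotation as R
def ray(c,px):
    K=np.array(c["intrinsics"]);d=np.linalg.inv(K)@[px[0],px[1],1];d=np.array([d[0],-d[1],-d[2]])
    return np.array(c["eye"]),np.array(c["rotation"])@d
def onz(c,px,z):
    e,d=ray(c,px);return e+d*(z-e[2])/d[2]
def proj(c,P):
    p=np.array(c["rotation"]).T@(np.array(P)-c["eye"]);q=np.array(c["intrinsics"])@[p[0],-p[1],-p[2]];return q[:2]/q[2]
def tri(cs,pxs):
    A=np.zeros((3,3));b=np.zeros(3)
    for c,p in zip(cs,pxs):
        e,d=ray(c,p);d/=np.linalg.norm(d);M=np.eye(3)-np.outer(d,d);A+=M;b+=M@e
    return np.linalg.solve(A,b)
def save(c,n): cv2.imwrite("pics/"+n,c["img"][:,:,::-1])
E
python3 - <<'E'
from h import *
np.set_printoptions(precision=4,suppress=True)
s=status.observe();print({k:np.round(v,4) for k,v in s.items()},env.tcp_to_grasp, R.from_rotvec(s["tcp_rot"]).as_matrix())
cs={n:get_image(n) for n in("scene","side")}
for n,c in cs.items():
    save(c,n+"0.png");print(n,c["eye"],c["intrinsics"][0][0], -np.array(c["rotation"])[:,2])
    for t in["stand","bar","clip","edge","stop","lug_end","plain_end","red_tin","grey_tin","small_tin","wash_bottle","ink_knife","swatches","brayer"]:
        for r in spot_point(t,n)[:3]:
            z={"edge":.06,"stop":.055,"lug_end":.009,"plain_end":.009}.get(t,0)
            print(t,np.round(r["pixel"],1),round(r["score"],2),onz(c,r["pixel"],z)[:2])
E
cd pics; python3 -c "
import cv2,numpy as np
"
```

```text
pics
{'time_s': np.float64(0.0), 'q': array([-1.2393,  0.0528,  1.4017, -0.    ,  1.6886, -0.0703]), 'qd': array([ 0.0003, -0.    , -0.0006, -0.0002, -0.0012, -0.0004]), 'effort': array([ -0.0022, -38.1667, -36.0193,  -0.0002,   0.0062,  -0.    ]), 'eef_pos': array([ 0.2052, -0.4829,  0.2305]), 'tcp_rot': array([ 0.9093,  1.3742, -0.9077]), 'contact_force': array([-0.295 , -0.4856,  0.2771]), 'moment': array([-0.0074,  0.0111, -0.0249]), 'width': np.float64(0.0853)} 0.0187 [[-0.0005  0.9204  0.3911]
 [ 0.0015  0.3911 -0.9204]
 [-1.      0.0001 -0.0015]]Traceback (most recent call last):
  File "<stdin>", line 6, in <module>
IndexError: too many indices for array: array is 1-dimensional, but 2 were indexed
```

```bash
python3 - <<'E'
s=open('h.py').read()
s=s.replace('np.array(c["rotation"])','rot(c)').replace('def ray','def rot(c): return R.from_rotvec(c["rotation"]).as_matrix()\ndef ray',1)
open('h.py','w').write(s)
E
python3 - <<'E'
from h import *
np.set_printoptions(precision=4,suppress=True)
cs={n:get_image(n) for n in("scene","side")}
for n,c in cs.items():
    save(c,n+"0.png");print(n,np.array(c["eye"]),c["intrinsics"][0][0], -rot(c)[:,2])
    for t in["stand","bar","clip","edge","stop","lug_end","plain_end","red_tin","grey_tin","small_tin","wash_bottle","ink_knife","swatches","brayer"]:
        for r in spot_point(t,n)[:3]:
            z={"edge":.06,"stop":.055,"lug_end":.009,"plain_end":.009}.get(t,0)
            print(t,np.round(r["pixel"],1),round(r["score"],2),onz(c,r["pixel"],z)[:2])
print(cs["scene"].keys(),status.observe()["time_s"])
E
```

```text
scene [ 1.3302 -0.2346  1.3911] 464.65251684196147 [-0.4841  0.1437 -0.8631]
stand [316.7 200.6] 0.92 [ 0.5472 -0.012 ]
stand [394.8 251.1] 0.36 [0.8092 0.1703]
bar [235.4 229.9] 0.66 [ 0.5685 -0.3057]
bar [395.5 178.9] 0.28 [0.5515 0.281 ]
clip [369.8 181. ] 0.77 [0.5306 0.1914]
clip [394.8 177.8] 0.62 [0.5464 0.2805]
clip [382.  134.1] 0.58 [0.3491 0.3111]
edge [315.  190.7] 0.75 [ 0.5424 -0.0152]
stop [333.8 186.6] 0.56 [0.5443 0.051 ]
stop [269. 169.] 0.34 [ 0.4042 -0.1389]
lug_end [227.7 255.7] 0.75 [ 0.6568 -0.3497]
lug_end [394.1 251.1] 0.17 [0.8119 0.1655]
plain_end [234.6 203.4] 0.9 [ 0.4727 -0.2851]
plain_end [235.6 228.2] 0.65 [ 0.5675 -0.3032]
red_tin [395.8 253.7] 0.75 [0.8187 0.1698]
red_tin [235.7 204.1] 0.42 [ 0.471  -0.2824]
grey_tin [304.2 267.7] 0.57 [ 0.7711 -0.1264]
small_tin [263.5 168. ] 0.83 [ 0.3554 -0.1528]
small_tin [315.  191.9] 0.68 [ 0.5116 -0.0068]
small_tin [227.8 254. ] 0.21 [ 0.6467 -0.3489]
wash_bottle [338. 250.] 0.95 [ 0.747  -0.0035]
ink_knife [173.9 228.6] 0.65 [ 0.4977 -0.5017]
swatches [342.2 145.9] 0.62 [0.3531 0.1504]
brayer [447.5 174.8] 0.
[... 223 characters left out ...]
.  336.9] 0.89 [0.3486 0.2976]
clip [297.2 272. ] 0.64 [0.5429 0.1873]
clip [275.6 299.9] 0.63 [0.557  0.2787]
edge [326.7 201.1] 0.96 [ 0.5429 -0.0201]
stop [321.7 217. ] 0.82 [0.5353 0.0386]
lug_end [324.9 148. ] 0.77 [ 0.6633 -0.337 ]
plain_end [375.8 166.8] 0.57 [ 0.4726 -0.2919]
red_tin [207.1 234.9] 0.83 [0.8164 0.1573]
small_tin [404.3 206.2] 0.64 [ 0.3493 -0.1446]
wash_bottle [383.9 283.7] 0.73 [0.3385 0.1467]
wash_bottle [263.4 203.3] 0.66 [ 0.7345 -0.0114]
ink_knife [380.8 134.2] 0.8 [ 0.5091 -0.5085]
swatches [381.3 284.2] 0.78 [0.3439 0.1503]
brayer [213.  364.6] 0.68 [0.6069 0.4607]
brayer [382.8 285. ] 0.53 [0.3401 0.1513]
dict_keys(['img', 'intrinsics', 'eye', 'rotation']) 1.6
```

View pics/scene0.png

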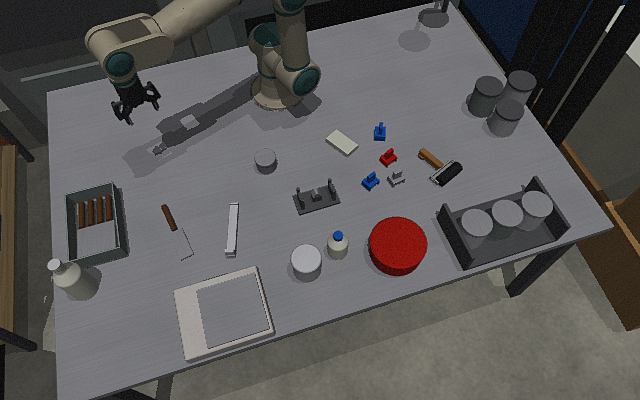

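View pics/side0.png

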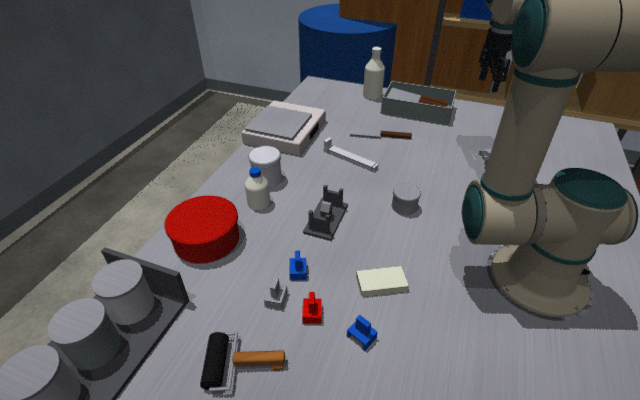

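Emit:
{"name": "jog_arm", "arguments": {"rows": [[[0.1, 0, 0, 0, 0.04, 0, 0.085], [0.2, 0, 0, 0, 0.08, 0, 0.085], [0.3, 0, 0, 0, 0.12, 0, 0.085], [0.4, 0, 0, 0, 0.16, 0, 0.085], [0.5, 0, 0, 0, 0.2, 0, 0.085], [0.6, 0, 0, 0, 0.24, 0, 0.085], [0.69, 0, 0, 0, 0.28, 0, 0.085], [0.69, 0, 0, 0, 0.32, 0, 0.085]]]}}

```text
time_s: 2.27
eef_pos: [0.5016, -0.3569, 0.2314]
tcp_rot: [1.422, 1.056, -1.422]
contact_force: [-0.3, 0.2, 0.2]
width: 0.0849
```

```bash
python3 - <<'E'
from h import *
np.set_printoptions(precision=4,suppress=True)
s=status.observe();print(s["eef_pos"],R.from_rotvec(s["tcp_rot"]).as_matrix())
c=get_image("wrist");save(c,"w1.png");print(np.array(c["eye"]),-rot(c)[:,2],c["intrinsics"])
for t,z in(("bar",0),("lug_end",.009),("plain_end",.009)):
    for r in spot_point(t,"wrist")[:2]: print(t,np.round(r["pixel"],1),r["score"],onz(c,r["pixel"],z))
E
```

```text
[ 0.5016 -0.3569  0.2314] [[ 0.0002  0.9574 -0.2888]
 [-0.0003 -0.2888 -0.9574]
 [-1.      0.0003  0.0002]]
[ 0.5821 -0.382   0.3743] [-0.3108  0.0943 -0.9458] [[350.8985   0.     313.533 ]
 [  0.     350.8985 197.5037]
 [  0.       0.       1.    ]]
bar [256.5 112.9] 0.86 [ 0.5655 -0.3147  0.    ]
lug_end [248.2   0. ] 0.59 [ 0.6639 -0.3435  0.009 ]
plain_end [259.7 204. ] 0.58 [ 0.472  -0.2863  0.009 ]
plain_end [248.6   0. ] 0.3 [ 0.6638 -0.3439  0.009 ]
```

View pics/w1.png

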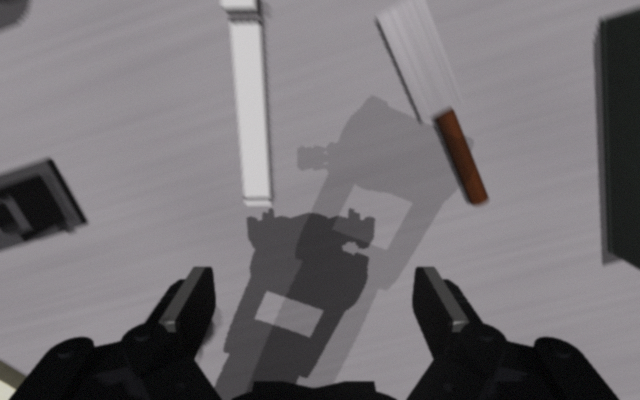

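Emit:
{"name": "jog_arm", "arguments": {"rows": [[[0, 0, 0, 0.04, 0.035, -0.03, 0.07], [0, 0, 0, 0.08, 0.07, -0.0588, 0.06], [0, 0, 0, 0.12, 0.0704, -0.0588, 0.06], [0, 0, 0, 0.16, 0.0704, -0.0588, 0.06], [0, 0, 0, 0.16, 0.0704, -0.0588, 0.06], [0, 0, 0, 0.16, 0.0704, -0.0588, 0.06]]]}}

```text
time_s: 2.97
eef_pos: [0.5803, -0.3203, 0.0634]
tcp_rot: [1.417, 1.071, -1.426]
contact_force: [-1.1, 0.6, -0.7]
width: 0.0599
```

```bash
cat >> h.py <<'E'
np.set_printoptions(precision=4,suppress=True)
def ft(n=6):
    A=[]
    for _ in range(n):
        get_image("wrist");s=status.observe();A.append(np.r_[s["contact_force"],s["moment"]])
    A=np.array(A);print("ft",A.mean(0),A.std(0))
def pose():
    s=status.observe();M=R.from_rotvec(s["tcp_rot"]).as_matrix();print("t",s["time_s"],"p",s["eef_pos"],"y",M[:,1],"z",M[:,2],"w",s["width"]);return s["eef_pos"],M
E
python3 - <<'E'
from h import *
pose();ft()
c=get_image("wrist");save(c,"w2.png")
for t,z in(("bar",0),("lug_end",.009),("plain_end",.009)):
    for r in spot_point(t,"wrist")[:2]: print(t,np.round(r["pixel"],1),r["score"],onz(c,r["pixel"],z))
E
```

```text
t 2.9667 p [ 0.5803 -0.3203  0.0634] y [ 0.9585 -0.2849 -0.0123] z [-0.2849 -0.9585 -0.0032] w 0.05990992676978638
ft [ 0.2654 -0.1757  0.3787  0.0152 -0.0083 -0.0022] [0.5143 0.5268 0.7509 0.018  0.0148 0.0242]
bar [308.1 235.7] 0.95 [ 0.5688 -0.3154  0.    ]
bar [593.1 250. ] 0.15 [ 0.5021 -0.5014 -0.    ]
lug_end [308.8  82.1] 0.72 [ 0.664  -0.3447  0.009 ]
plain_end [306.7 363.8] 0.71 [ 0.4723 -0.2852  0.009 ]
```

View pics/w2.png

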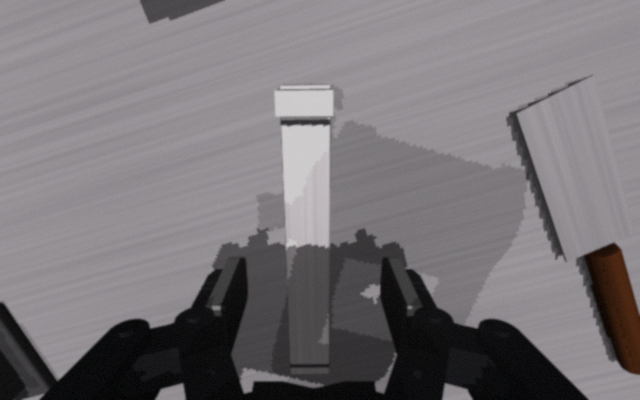

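Emit:
{"name": "jog_arm", "arguments": {"rows": [[[0, 0, 0, 0.03, 0, 0, 0.06], [0, 0, 0, 0.055, 0, 0, 0.06], [0, 0, 0, 0.067, 0, 0, 0.06], [0, 0, 0, 0.067, 0, 0, 0.06], [0, 0, 0, 0.067, 0, 0, 0.06]]]}}

```text
time_s: 3.88
eef_pos: [0.584, -0.3217, 0.0045]
tcp_rot: [1.418, 1.059, -1.419]
contact_force: [0.0, -0.4, 0.4]
width: 0.06
```

```bash
python3 - <<'E'
from h import *
p,M=pose();ft(3)
b=(p-[.5681,-.315,0]);print(b@[.9553,-.2957,0],b@[.2957,.9553,0])
E
```

```text
t 3.8833 p [ 0.584  -0.3217  0.0045] y [ 0.9588 -0.2842 -0.0006] z [-0.2842 -0.9588 -0.0001] w 0.059967620882038296
ft [ 0.571  -0.3609  0.0707 -0.0048 -0.002  -0.0204] [0.3646 0.2727 0.3368 0.026  0.0192 0.014 ]
0.01718516736527189 -0.0016573893239585939
```

Emit:
{"name": "jog_arm", "arguments": {"rows": [[[0, 0, 0, 0, 0, 0, 0.02], [0, 0, 0, 0, 0, 0, 0.02], [0, 0, 0, 0, 0, 0, 0.02], [0, 0, 0, 0, 0, 0, 0.02], [0, 0, 0, 0, 0, 0, 0.02], [0, 0, 0, 0, 0, 0, 0.02], [0, 0, 0, -0.04, 0, 0, 0.02], [0, 0, 0, -0.08, 0, 0, 0.02]]]}}

```text
time_s: 4.7
eef_pos: [0.5814, -0.3202, 0.0801]
tcp_rot: [1.417, 1.069, -1.424]
contact_force: [1.6, -0.6, -4.0]
width: 0.0261
```

Emit:
{"name": "jog_arm", "arguments": {"rows": [[[0, 0, 0, -0.04, 0, 0, 0.02], [0, 0, 0, -0.08, 0, 0, 0.02], [0, 0, 0, -0.09, 0, 0, 0.02], [0, 0, 0, -0.09, 0, 0, 0.02]]]}}

```text
time_s: 5.03
eef_pos: [0.5852, -0.3225, 0.1782]
tcp_rot: [1.419, 1.052, -1.415]
contact_force: [-0.3, -0.2, -3.6]
width: 0.0265
```

```bash
python3 - <<'E'
from h import *
pose();c=get_image("wrist");ft(16);save(c,"w3.png")
for t in("bar","lug_end","plain_end","edge","stop","stand"):
    for r in spot_point(t,"wrist")[:2]: print(t,np.round(r["pixel"],1),r["score"])
C=[get_image("scene"),get_image("side")]
for t in("edge","stop","stand","lug_end","plain_end"):
    r=[(spot_point(t,n) or [None])[0] for n in("scene","side")]
    if all(r): print(t,tri(C,[q["pixel"] for q in r]),[q["score"] for q in r])
E
```

```text
t 5.0333 p [ 0.5852 -0.3225  0.1782] y [ 0.9587 -0.2843  0.0066] z [-0.2844 -0.9587  0.0021] w 0.02652031498610099
ft [-0.0068 -0.0166 -4.7944 -0.0013  0.0179 -0.0005] [0.4367 0.3755 0.8127 0.0358 0.0343 0.0199]
bar [313.  295.9] 0.79
lug_end [314.2  86.4] 0.76
lug_end [513.7 198.5] 0.69
stand [ 42.7 288.9] 0.76
edge [ 0.5409 -0.0145  0.0667] [0.6, 0.64]
stop [0.5361 0.0473 0.0579] [0.86, 0.94]
lug_end [ 0.6565 -0.3512  0.1743] [0.71, 0.86]
plain_end [ 0.4617 -0.2846  0.1725] [0.83, 0.63]
```

Emit:
{"name": "jog_arm", "arguments": {"rows": [[[0.12, 0, 0, 0, -0.026, -0.03, 0.02], [0.24, 0, 0, 0, -0.052, -0.06, 0.02], [0.36, 0, 0, 0, -0.078, -0.09, 0.02], [0.48, 0, 0, 0, -0.104, -0.12, 0.02], [0.6, 0, 0, 0, -0.13, -0.15, 0.02], [0.72, 0, 0, 0, -0.156, -0.18, 0.02], [0.84, 0, 0, 0, -0.182, -0.21, 0.02], [0.96, 0, 0, 0, -0.207, -0.241, 0.02]]]}}

```text
time_s: 7.45
eef_pos: [0.4537, -0.032, 0.1746]
tcp_rot: [2.048, 0.332, -2.046]
contact_force: [1.4, 1.0, -4.1]
width: 0.0262
```

Emit:
{"name": "jog_arm", "arguments": {"rows": [[[0.12, 0, 0, 0, 0, 0, 0.02], [0.24, 0, 0, 0, 0, 0, 0.02], [0.33, 0, 0, 0, 0, 0, 0.02], [0.33, 0, 0, 0, 0, 0, 0.02], [0.33, 0, 0, 0, 0, 0, 0.02], [0.33, 0, 0, 0, 0, 0, 0.02]]]}}

```text
time_s: 7.95
eef_pos: [0.4518, -0.0492, 0.1744]
tcp_rot: [2.221, 0.034, -2.214]
contact_force: [-0.1, 0.4, -4.2]
width: 0.0259
```

```bash
python3 - <<'E'
from h import *
pose();c=get_image("wrist");save(c,"w4.png");print(status.observe()["q"])
for t,z in(("lug_end",.18),("plain_end",.18),("edge",.06),("stop",.055),("stand",0)):
    for r in spot_point(t,"wrist")[:2]: print(t,np.round(r["pixel"],1),r["score"],onz(c,r["pixel"],z))
pose()
E
```

```text
t 7.95 p [ 0.4518 -0.0492  0.1744] y [ 0.0191 -0.9998 -0.0114] z [-0.9998 -0.019  -0.0031] w 0.025875007383256675
[-0.1969 -0.1265  1.6884  0.0118  1.5792  2.9255]
lug_end [313.8  85.3] 0.62 [ 0.4536 -0.1311  0.18  ]
edge [199.8 235.7] 0.76 [ 0.5438 -0.0094  0.06  ]
stop [209.6 286.9] 0.69 [0.5414 0.0423 0.055 ]
stand [219.8 205.2] 0.74 [ 0.5427 -0.0128  0.    ]
t 8.25 p [ 0.4518 -0.0491  0.1741] y [ 0.0194 -0.9997 -0.0114] z [-0.9998 -0.0193 -0.0026] w 0.026430370637772607
```

View pics/w4.png

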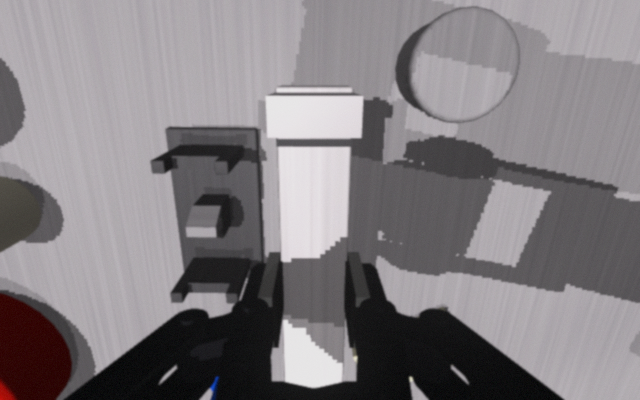

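```bash
python3 - <<'E'
import cv2
i=cv2.imread("pics/w4.png")[115:315,130:290]
i=cv2.convertScaleAbs(i,alpha=1.6,beta=20)
cv2.imwrite("pics/w4c.png",cv2.resize(i,None,fx=3,fy=3,interpolation=cv2.INTER_CUBIC))
E
```

```text
(no output)
```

View pics/w4c.png

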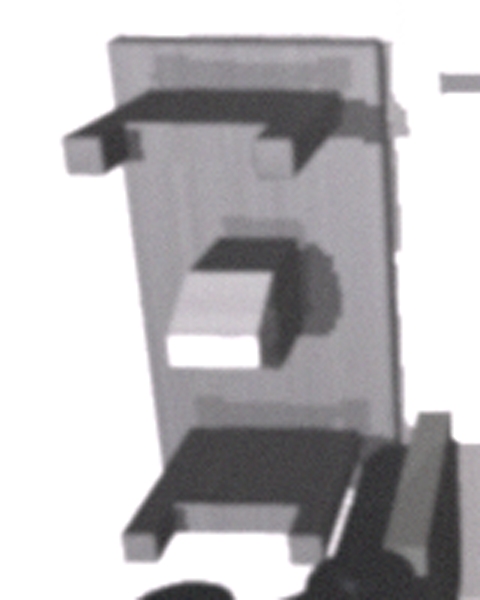

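Emit:
{"name": "jog_arm", "arguments": {"rows": [[[-0.12, 0, 0, 0, 0, 0, 0.02], [-0.24, 0, 0, 0, 0, 0, 0.02], [-0.36, 0, 0, 0, 0, 0, 0.02], [-0.48, 0, 0, 0, 0, 0, 0.02], [-0.6, 0, 0, 0, 0, 0, 0.02], [-0.72, 0, 0, 0, 0, 0, 0.02], [-0.84, 0, 0, 0, 0, 0, 0.02], [-0.96, 0, 0, 0, 0, 0, 0.02]]]}}

```text
time_s: 8.92
eef_pos: [0.4518, -0.0492, 0.1741]
tcp_rot: [1.635, 0.882, -1.622]
contact_force: [0.1, -0.2, -4.6]
width: 0.0262
```

Emit:
{"name": "jog_arm", "arguments": {"rows": [[[-0.12, 0, 0, 0, 0, 0, 0.02], [-0.24, 0, 0, 0, 0, 0, 0.02], [-0.36, 0, 0, 0, 0, 0, 0.02], [-0.48, 0, 0, 0, 0, 0, 0.02], [-0.6, 0, 0, 0, 0, 0, 0.02], [-0.72, 0, 0, 0, 0, 0, 0.02], [-0.84, 0, 0, 0, 0, 0, 0.02], [-0.96, 0, 0, 0, 0, 0, 0.02]]]}}

```text
time_s: 9.58
eef_pos: [0.4518, -0.0492, 0.1741]
tcp_rot: [0.939, 1.368, -0.921]
contact_force: [-1.1, 0.6, -4.0]
width: 0.0266
```

Emit:
{"name": "jog_arm", "arguments": {"rows": [[[-0.12, 0, 0, 0, 0, 0, 0.02], [-0.24, 0, 0, 0, 0, 0, 0.02], [-0.36, 0, 0, 0, 0, 0, 0.02], [-0.48, 0, 0, 0, 0, 0, 0.02], [-0.6, 0, 0, 0, 0, 0, 0.02], [-0.72, 0, 0, 0, 0, 0, 0.02], [-0.84, 0, 0, 0, 0, 0, 0.02], [-0.96, 0, 0, 0, 0, 0, 0.02]]]}}

```text
time_s: 10.25
eef_pos: [0.4518, -0.0492, 0.1741]
tcp_rot: [0.195, 1.562, -0.177]
contact_force: [0.3, -0.4, -5.4]
width: 0.0265
```

Emit:
{"name": "jog_arm", "arguments": {"rows": [[[-0.12, 0, 0, 0, 0, 0, 0.02], [-0.2, 0, 0, 0, 0, 0, 0.02], [-0.2, 0, 0, 0, 0, 0, 0.02], [-0.2, 0, 0, 0, 0, 0, 0.02]]]}}

```text
time_s: 10.58
eef_pos: [0.4518, -0.0493, 0.1741]
tcp_rot: [0.044, 1.568, -0.026]
contact_force: [-0.0, -0.0, -4.2]
width: 0.0263
```

```bash
python3 - <<'E'
from h import *
pose();c=get_image("wrist");save(c,"w5.png");print(status.observe()["q"])
for t,z in(("lug_end",.18),("plain_end",.18),("edge",.06),("stop",.055),("stand",0)):
    for r in spot_point(t,"wrist")[:2]: print(t,np.round(r["pixel"],1),r["score"],onz(c,r["pixel"],z))
ft(16);pose()
E
```

```text
t 10.5833 p [ 0.4518 -0.0493  0.1741] y [0.0451 0.9989 0.0114] z [ 0.999  -0.0451  0.0019] w 0.026336717447409383
[-0.1971 -0.1263  1.6886  0.0116  1.5792 -0.1518]
lug_end [313.3  85.3] 0.62 [0.4556 0.0307 0.18  ]
edge [433.1 143. ] 0.96 [ 0.5422 -0.015   0.06  ]
stop [436.3  60.5] 0.75 [0.5426 0.0421 0.055 ]
stand [414.  128.2] 0.61 [ 0.5445 -0.0118  0.    ]
ft [-0.0623  0.0679 -4.5565 -0.0482  0.0045  0.0043] [0.5278 0.6463 0.4521 0.025  0.0249 0.0154]
t 11.6833 p [ 0.4518 -0.0493  0.1742] y [0.0427 0.999  0.0115] z [ 0.9991 -0.0427  0.002 ] w 0.026123930946026976
```

```bash
python3 - <<'E'
from h import *
# camera pose for w4: rigid to tool; derive from current camera
p,M=pose();c=get_image("wrist")
Mi=M.T@rot(c);ti=M.T@(np.array(c["eye"])-p)
p4=np.array([.4518,-.0492,.1744]);y=np.array([.0191,-.9998,-.0114]);z=np.array([-.9998,-.019,-.0031])
M4=np.c_[np.cross(y,z),y,z]
c4=dict(c);c4["eye"]=p4+M4@ti;c4["rotation"]=R.from_matrix(M4@Mi).as_rotvec()
f=lambda u,v,h:onz(c4,(130+u/3,115+v/3),h)
P=[f(85,155,.07),f(276,155,.07),f(141,547,.07),f(307,547,.07)];print(np.array(P),np.mean(P,0))
print(f(214,350,.06),f(168,335,.06)-f(260,335,.06),f(168,335,.06)-f(168,365,.06))
d=P[2]+P[3]-P[0]-P[1];print("yaw",np.degrees(np.arctan2(d[1],d[0])),np.linalg.norm(d)/2); d=P[0]+P[2]-P[1]-P[3];print(np.degrees(np.arctan2(d[1],d[0])),np.linalg.norm(d)/2)
B=[f(110,40,.01),f(380,40,.01)];print("base",B,np.linalg.norm(B[0]-B[1]))
ft(16)
C=[get_image("scene"),get_image("side")]
for t in("edge","stop","lug_end","plain_end"):
    r=[(spot_point(t,n) or [None])[0] for n in("scene","side")]
    if all(r): print(t,tri(C,[q["pixel"] for q in r]),[q["score"] for q in r])
E
```

```text
t 11.6833 p [ 0.4518 -0.0493  0.1742] y [0.0427 0.999  0.0115] z [ 0.9991 -0.0427  0.002 ] w 0.026123930946026976
[[ 0.5644 -0.0675  0.07  ]
 [ 0.5183 -0.0684  0.07  ]
 [ 0.5633  0.0442  0.07  ]
 [ 0.5173  0.0432  0.07  ]] [ 0.5408 -0.0122  0.07  ]
[ 0.5412 -0.0116  0.06  ] [0.0245 0.0005 0.    ] [-0.0009 -0.0089  0.    ]
yaw 90.51773322994025 0.1116714715765121
1.1709116674568854 0.04603375517224628
base [array([ 0.5799, -0.0858,  0.01  ]), array([ 0.5019, -0.0873,  0.01  ])] 0.07804796295692645
ft [ 0.01    0.0516 -4.7252 -0.0485  0.0057 -0.0035] [0.449  0.3997 0.4453 0.0249 0.0285 0.0171]
edge [ 0.5427 -0.0181  0.058 ] [0.98, 0.76]
stop [0.5393 0.0443 0.0579] [0.93, 0.87]
lug_end [0.4515 0.017  0.1784] [0.61, 0.92]
plain_end [ 0.4477 -0.1725  0.1722] [0.8, 0.64]
```

Emit:
{"name": "jog_arm", "arguments": {"rows": [[[-0.056, 0, -0.0115, 0, 0.02, 0.03, 0.02], [-0.056, 0, -0.0115, 0, 0.04, 0.06, 0.02], [-0.056, 0, -0.0115, 0.02, 0.058, 0.0868, 0.02], [-0.056, 0, -0.0115, 0.05, 0.058, 0.0868, 0.02], [-0.056, 0, -0.0115, 0.08, 0.058, 0.0868, 0.02], [-0.056, 0, -0.0115, 0.08, 0.058, 0.0868, 0.02], [-0.056, 0, -0.0115, 0.08, 0.058, 0.0868, 0.02], [-0.056, 0, -0.0115, 0.08, 0.058, 0.0868, 0.02]]]}}

```text
time_s: 13.7
eef_pos: [0.542, 0.0056, 0.0971]
tcp_rot: [-0.01, 1.566, 0.01]
contact_force: [0.3, -0.9, -2.8]
width: 0.026
```

```bash
python3 - <<'E'
from h import *
pose();ft(10)
c=get_image("wrist");save(c,"w6.png")
for t,z in(("lug_end",.09),("plain_end",.09),("edge",.06),("stop",.055),("stand",0)):
    for r in spot_point(t,"wrist")[:2]: print(t,np.round(r["pixel"],1),r["score"],onz(c,r["pixel"],z))
pose()
E
```

```text
t 13.7 p [0.542  0.0056 0.0971] y [-0.013   0.9999 -0.0003] z [0.9999 0.013  0.005 ] w 0.026049537894443957
ft [ 0.0359 -0.114  -4.1911 -0.0229  0.0009 -0.0018] [0.5559 0.466  0.5904 0.0243 0.0327 0.0212]
lug_end [315.7  85.5] 0.64 [0.5413 0.0856 0.09  ]
t 14.5 p [0.5411 0.0058 0.0949] y [-0.0133  0.9999 -0.0001] z [0.9999 0.0133 0.0022] w 0.026475359183199897
```

View pics/w6.png

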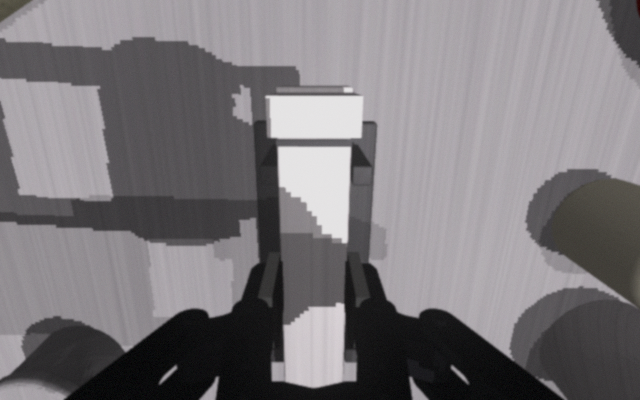

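Emit:
{"name": "jog_arm", "arguments": {"rows": [[[0, 0, 0, 0.015, 0, 0, 0.02], [0, 0, 0, 0.026, 0, 0, 0.02], [0, 0, 0, 0.0295, 0, 0, 0.02], [0, 0, 0, 0.0295, 0, 0, 0.02], [0, 0, 0, 0.0295, 0, 0, 0.02], [0, 0, 0, 0.0295, 0, 0, 0.02]]]}}

```text
time_s: 15.0
eef_pos: [0.541, 0.0059, 0.0656]
tcp_rot: [-0.01, 1.569, 0.01]
contact_force: [-3.2, 0.2, 0.0]
width: 0.0259
```

```bash
python3 - <<'E'
from h import *
pose();ft(3);pose()
E
```

```text
t 15.0 p [0.541  0.0059 0.0656] y [-0.0133  0.9999 -0.0001] z [0.9999 0.0133 0.0016] w 0.02588970052139804
ft [-3.1429  0.8791  1.0204 -0.0045  0.6105 -0.0325] [0.5945 0.4804 0.5704 0.0415 0.0151 0.0364]
t 15.15 p [0.541  0.0059 0.0656] y [-0.0133  0.9999 -0.    ] z [0.9999 0.0133 0.0018] w 0.026434898714819393
```

Emit:
{"name": "jog_arm", "arguments": {"rows": [[[0, 0, 0, -0.003, 0, 0, 0.02], [0, 0, 0, -0.003, 0, -0.002, 0.02], [0, 0, 0, -0.003, 0, -0.002, 0.02], [0, 0, 0, 0, 0, -0.002, 0.02], [0, 0, 0, 0, 0, -0.002, 0.02], [0, 0, 0, 0, 0, -0.002, 0.02]]]}}

```text
time_s: 15.65
eef_pos: [0.5395, 0.0058, 0.0656]
tcp_rot: [-0.011, 1.568, 0.01]
contact_force: [0.3, 0.5, -1.6]
width: 0.0266
```

```bash
python3 - <<'E'
from h import *
pose();ft(4);c=get_image("scene");d=get_image("side")
a=cv2.resize(c["img"][150:250,270:370],(400,400),interpolation=cv2.INTER_CUBIC)
b=cv2.resize(d["img"][150:250,270:370],(400,400),interpolation=cv2.INTER_CUBIC)
save({"img":np.hstack([a,b])},"z1.png")
E
```

```text
t 15.65 p [0.5395 0.0058 0.0656] y [-0.0133  0.9999 -0.0002] z [0.9999 0.0133 0.003 ] w 0.02657297196629885
ft [ 0.4543  0.1149 -1.727  -0.0425 -0.1266  0.0177] [0.5806 0.7548 0.142  0.0197 0.054  0.0435]
```

View pics/z1.png

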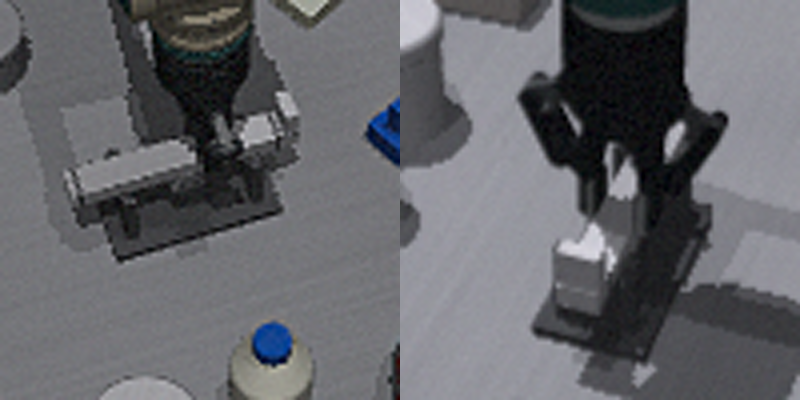

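Emit:
{"name": "jog_arm", "arguments": {"rows": [[[0, 0, 0, 0, 0, 0, 0.06], [0, 0, 0, 0, 0, 0, 0.06], [0, 0, 0, 0, 0, 0, 0.06], [0, 0, 0, 0, 0, 0, 0.06], [0, 0, 0, -0.02, 0, 0, 0.06], [0, 0, 0, -0.04, 0, 0, 0.06], [0, 0, 0, -0.04, 0, 0, 0.06], [0, 0, 0, -0.04, 0, 0, 0.06]]]}}

```text
time_s: 16.62
eef_pos: [0.5399, 0.0058, 0.1067]
tcp_rot: [-0.011, 1.566, 0.01]
contact_force: [-0.5, 0.1, 0.7]
width: 0.0599
```

```bash
cat >> h.py <<'E'
def ends():
    C=[get_image(n) for n in("scene","side","wrist")];P={}
    for t in("lug_end","plain_end"):
        r=[max(spot_point(t,n) or [{"score":0}],key=lambda q:q["score"]) for n in("scene","side","wrist")]
        print(t,[(np.round(q["pixel"],1),round(q["score"],2)) for q in r if q["score"]>0])
        if min(r[0]["score"],r[1]["score"])>0: P[t]=tri(C[:2],[q["pixel"] for q in r[:2]]);print(" tri",P[t])
        if r[2]["score"]>0: print("  w",onz(C[2],r[2]["pixel"],.069))
    return C
E
python3 - <<'E'
from h import *
pose();C=ends();save(C[2],"w7.png");save(C[1],"s7.png")
E
```

```text
t 16.6167 p [0.5399 0.0058 0.1067] y [-0.0133  0.9999 -0.0004] z [0.9999 0.0133 0.0051] w 0.059936645450815555
lug_end [(array([342. , 179.6]), 0.72), (array([315.1, 230.6]), 0.68)]
 tri [0.5306 0.0886 0.0559]
plain_end [(array([287.4, 198.2]), 0.64), (array([210. , 235.2]), 0.69)]
 tri [0.6824 0.0327 0.0813]
```

View pics/w7.png

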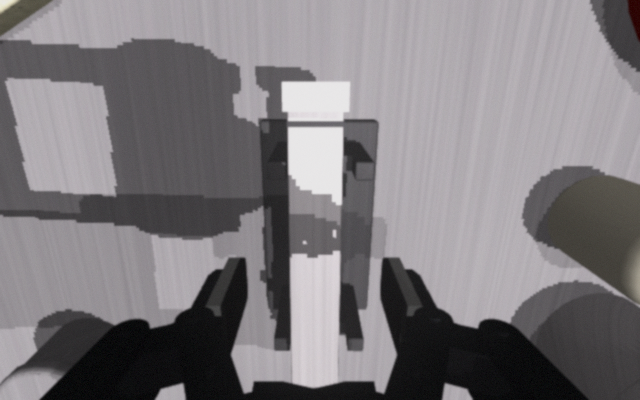

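Emit:
{"name": "jog_arm", "arguments": {"rows": [[[0, 0, 0, 0.02, 0, 0, 0.06], [0, 0, 0, 0.04, 0, 0, 0.06], [0, 0, 0, 0.04, 0, 0, 0.06], [0, 0, 0, 0.04, 0, 0, 0.02], [0, 0, 0, 0.04, 0, 0, 0.02], [0, 0, 0, 0.04, 0, 0, 0.02], [0, 0, 0, 0.04, 0, 0, 0.02], [0, 0, 0, 0.04, 0, 0, 0.02]]]}}

```text
time_s: 17.73
eef_pos: [0.5403, 0.0058, 0.0673]
tcp_rot: [-0.011, 1.565, 0.01]
contact_force: [-0.3, 0.5, 6.4]
width: 0.0262
```

Emit:
{"name": "jog_arm", "arguments": {"rows": [[[0, 0, 0, 0, 0, 0, 0.02], [0, 0, 0, -0.0004, -0.005, 0, 0.02], [0, 0, 0, -0.0008, -0.01, 0, 0.02], [0, 0, 0, -0.0012, -0.015, 0, 0.02], [0, 0, 0, -0.0016, -0.019, 0, 0.02], [0, 0, 0, -0.002, -0.023, 0, 0.02], [0, 0, 0, -0.002, -0.023, 0, 0.02], [0, 0, 0, -0.002, -0.023, 0, 0.02]]]}}

```text
time_s: 18.4
eef_pos: [0.5404, -0.0165, 0.0691]
tcp_rot: [-0.01, 1.566, 0.012]
contact_force: [-0.6, 3.4, 6.5]
width: 0.0258
```

```bash
python3 - <<'E'
from h import *
pose();ft(5)
E
```

```text
t 18.4 p [ 0.5404 -0.0165  0.0691] y [-0.0136  0.9999  0.0013] z [0.9999 0.0136 0.0051] w 0.025819938001565398
ft [-0.7189  3.2776  6.0576  0.6721  0.0527  0.012 ] [0.4457 0.1493 0.5784 0.0248 0.0288 0.0368]
```

Emit:
{"name": "jog_arm", "arguments": {"rows": [[[0, 0, 0, 0, 0, 0, 0.06], [0, 0, 0, 0, 0, 0, 0.06], [0, 0, 0, 0, 0, 0, 0.06], [0, 0, 0, 0, 0, 0, 0.06], [0, 0, 0, -0.02, 0, 0, 0.06], [0, 0, 0, -0.04, 0, 0, 0.06], [0, 0, 0, -0.04, 0, 0, 0.06], [0, 0, 0, -0.04, 0, 0, 0.06]]]}}

```text
time_s: 19.32
eef_pos: [0.5401, -0.0173, 0.1084]
tcp_rot: [-0.011, 1.566, 0.01]
contact_force: [0.1, 0.5, -0.5]
width: 0.06
```

```bash
python3 - <<'E'
from h import *
pose();C=ends();save(C[2],"w8.png")
for k,n in((0,"scene"),(1,"side")):
    rg=[r for r in outline_of("bar",n)[:1]]
    if rg: print(n,rg[0]["score"],rg[0]["pixel"],np.array(np.where(rg[0]["region"])).min(1),np.array(np.where(rg[0]["region"])).max(1))
    # predicted end pixels for level / tipped
    for c in (.018,.023,.028):
        for nm,s,zl,zt in(("lug",1,.069,.0605),("plain",-1,.069,.0775)):
            X=np.array([.5402+.0136*c,-.012+s*.1-.023,0])
    for nm,y in(("lug",.065),("plain",-.135)): print(n,nm,"level",proj(C[k],[.5402,y,.069]),"tipped",proj(C[k],[.5402,y,.0605 if nm=="lug" else .0775]))
a=cv2.resize(C[0]["img"][150:250,270:370],(400,400),interpolation=cv2.INTER_CUBIC)
b=cv2.resize(C[1]["img"][150:250,270:370],(400,400),interpolation=cv2.INTER_CUBIC)
save({"img":np.hstack([a,b])},"z2.png")
E
```

```text
t 19.3167 p [ 0.5401 -0.0173  0.1084] y [-0.0132  0.9999 -0.0005] z [0.9999 0.0132 0.0047] w 0.05998288236766475
lug_end [(array([334.5, 180.5]), 0.94), (array([317. , 217.3]), 0.69), (array([317.6,  86.6]), 0.89)]
 tri [0.5367 0.0592 0.0737]
  w [0.5402 0.0614 0.069 ]
plain_end [(array([281.9, 200.3]), 0.89), (array([339.8, 173.5]), 0.66)]
 tri [ 0.5466 -0.1333  0.0711]
scene 0.83 [308.6, 190.7] [176 280] [201 338]
scene lug level [337.3742 182.2905] tipped [337.3298 183.6421]
scene plain level [280.2707 198.5837] tipped [280.0426 197.2719]
side 0.59 [327.8, 203.8] [175 312] [223 338]
side lug level [316.2838 219.1231] tipped [316.2916 221.5665]
side plain level [341.1809 174.6933] tipped [341.2948 172.3155]
```

View pics/z2.png

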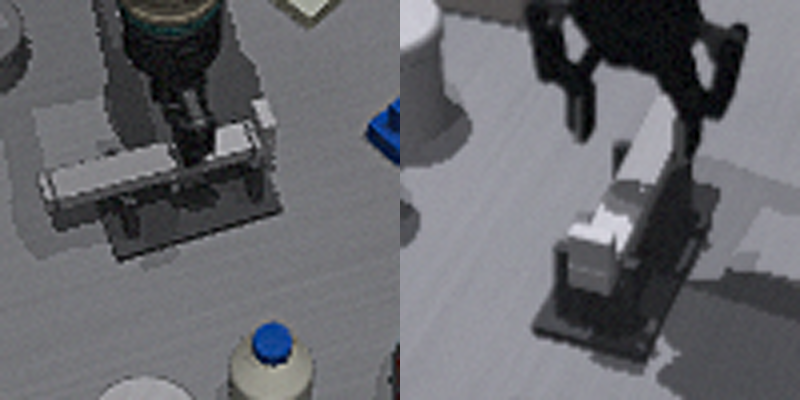

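Emit:
{"name": "jog_arm", "arguments": {"rows": [[[0, 0, 0, -0.04, 0, 0, 0.06], [0, 0, 0, -0.08, 0, 0, 0.06], [0, 0, 0, -0.11, 0.025, 0, 0.06], [0, 0, 0, -0.12, 0.065, 0, 0.06], [0, 0, 0, -0.12, 0.105, 0, 0.06], [0, 0, 0, -0.12, 0.145, 0, 0.06], [0, 0, 0, -0.12, 0.185, 0, 0.06], [0, 0, 0, -0.12, 0.22, 0, 0.06]]]}}

```text
time_s: 20.53
eef_pos: [0.5357, 0.2052, 0.2276]
tcp_rot: [-0.011, 1.568, 0.011]
contact_force: [0.7, -0.4, 1.1]
width: 0.0601
```

Emit:
{"name": "jog_arm", "arguments": {"rows": [[[0, 0, 0, 0, 0.02, 0, 0.06], [0, 0, 0, 0, 0.03, 0, 0.06], [0, 0, 0, 0, 0.03, 0, 0.06], [0, 0, 0, 0, 0.03, 0, 0.06]]]}}

```text
time_s: 20.87
eef_pos: [0.5359, 0.2322, 0.2273]
tcp_rot: [-0.011, 1.569, 0.01]
contact_force: [-0.1, 0.1, 0.3]
width: 0.0598
```

```bash
python3 - <<'E'
from h import *
pose();print(status.observe()["q"]);C=ends();save(C[2],"w9.png");c=C[2]
for r in spot_point("clip","wrist")[:5]: print(r["pixel"],r["score"],onz(c,r["pixel"],0))
for r in outline_of("clip","wrist")[:5]:
    g=r["region"];print(r["pixel"],r["score"],g.sum(),c["img"][g].mean(0))
E
```

```text
t 20.8667 p [0.5359 0.2322 0.2273] y [-0.0134  0.9999 -0.0008] z [0.9999 0.0134 0.0021] w 0.05980116140199382
[ 0.3463  0.2194  1.2257 -0.0014  1.6948  0.3327]
lug_end [(array([333.8, 180.1]), 0.8), (array([319.1, 220.9]), 0.89), (array([316.6, 328.5]), 0.97)]
 tri [0.5299 0.0599 0.0647]
  w [0.5421 0.0663 0.069 ]
plain_end [(array([280.8, 199.3]), 0.9), (array([339.6, 177.5]), 0.96)]
 tri [ 0.5415 -0.1323  0.0618]
[333.4, 115.1] 0.85 [0.5572 0.2772 0.    ]
[128.0, 91.1] 0.7 [0.3491 0.2985 0.    ]
[315.7, 199.6] 0.69 [ 0.5402  0.1845 -0.    ]
[243.5, 105.6] 0.6 [0.4649 0.2856 0.    ]
[240.3, 107.8] 0.92 2262 [149.2016  27.2692  26.1472]
[336.7, 113.5] 0.91 2178 [167.1451 162.6896 167.2254]
[316.7, 202.3] 0.82 1997 [ 40.8317  71.3505 150.6329]
[117.8, 92.8] 0.6 3132 [ 18.008   42.1162 100.2532]
```

View pics/w9.png

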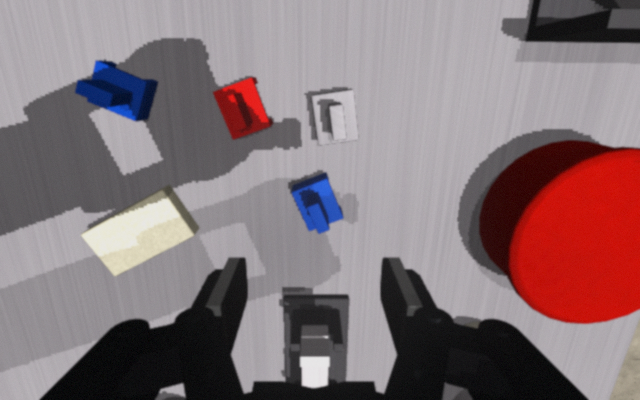

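```bash
python3 - <<'E'
from h import *
p,M=pose();c=get_image("wrist")
r=[r for r in outline_of("clip","wrist") if np.ptp(c["img"][r["region"]].mean(0))<20][0]
q=r["region"].astype(np.uint8);m=cv2.minAreaRect(np.argwhere(q)[:,::-1].astype(np.float32));print(m)
f=lambda u,v,h=.026:onz(c,(u,v),h)
P=[f(308,93),f(352,88),f(357,140),f(314,146)];print(np.array(P))
for a,b in((0,3),(1,2),(0,1),(3,2)): d=P[a]-P[b];print(np.degrees(np.arctan2(d[1],d[0])),np.linalg.norm(d))
print(np.mean(P,0))
# tab top fit: light pixels
g=(c["img"].min(2)>195)&r["region"];k=np.argwhere(g)[:,::-1].astype(np.float32);print(len(k),cv2.minAreaRect(k))
b=cv2.boxPoints(cv2.minAreaRect(k));T=np.array([f(u,v,.062) for u,v in b]);print(T,T.mean(0))
for s in("scene","side"):
    C=get_image(s);print([ (onz(C,r["pixel"],0),r["score"]) for r in spot_point("clip",s)[:4]])
E
```

```text
t 21.4167 p [0.5359 0.2326 0.2275] y [-0.0131  0.9999 -0.0002] z [0.9999 0.0131 0.0022] w 0.05998563607538554
((335.0693054199219, 118.10635375976562), (53.13980484008789, 42.18255615234375), 83.48019409179688)
[[0.5307 0.3012 0.026 ]
 [0.5719 0.3063 0.026 ]
 [0.5792 0.2576 0.026 ]
 [0.537  0.2511 0.026 ]]
97.20125601704883 0.050548815430317605
98.52683044791483 0.04926145301285062
-173.02898985818686 0.041518453167310475
-171.27636833276628 0.042672773806654136
[0.5547 0.279  0.026 ]
183 ((344.3852233886719, 115.73771667480469), (44.2719841003418, 19.284114837646484), 84.80557250976562)
[[0.552  0.3018 0.062 ]
 [0.5682 0.3034 0.062 ]
 [0.5735 0.2663 0.062 ]
 [0.5567 0.2646 0.062 ]] [0.5626 0.284  0.062 ]
[(array([ 0.5226,  0.2059, -0.    ]), 0.67), (array([0.5599, 0.2702, 0.    ]), 0.61), (array([0.4704, 0.2848, 0.    ]), 0.61)]
[(array([0.5619, 0.28  , 0.    ]), 0.95), (array([ 0.4627,  0.2773, -0.    ]), 0.88), (array([0.5348, 0.1769, 0.    ]), 0.81), (array([0.3489, 0.2982, 0.    ]), 0.75)]
```

Emit:
{"name": "jog_arm", "arguments": {"rows": [[[-0.06, 0, 0, 0.03, 0.0226, 0.0103, 0.045], [-0.125, 0, 0, 0.07, 0.0452, 0.0206, 0.045], [-0.125, 0, 0, 0.1, 0.0452, 0.0206, 0.045], [-0.125, 0, 0, 0.11, 0.0452, 0.0206, 0.045], [-0.125, 0, 0, 0.11, 0.0452, 0.0206, 0.045], [-0.125, 0, 0, 0.11, 0.0452, 0.0206, 0.045]]]}}

```text
time_s: 22.22
eef_pos: [0.5564, 0.278, 0.1187]
tcp_rot: [-0.108, 1.565, 0.108]
contact_force: [-0.2, -0.2, 0.5]
width: 0.0453
```

```bash
python3 - <<'E'
from h import *
p,M=pose();c=get_image("wrist");save(c,"w10.png")
for r in spot_point("clip","wrist")[:3]:
    o=onz(c,r["pixel"],0);print(r["pixel"],r["score"],o,M.T@(o-p))
for r in outline_of("clip","wrist")[:3]:
    m=r["region"];print(r["score"],c["img"][m].mean(0),cv2.minAreaRect(np.argwhere(m)[:,::-1].astype(np.float32)))
    g=(c["img"].min(2)>190)&m;k=np.argwhere(g)[:,::-1].astype(np.float32)
    if len(k)>20:print(len(k),cv2.minAreaRect(k))
print(proj(c,p+M@[-.045,0,0]),proj(c,p+M@[0,0,0]))
E
```

```text
t 22.2167 p [0.5564 0.278  0.1187] y [-0.1372  0.9905 -0.0004] z [0.9905 0.1372 0.0029] w 0.04534006651796069
[197.2, 165.1] 0.85 [0.4664 0.285  0.    ] [ 0.1185  0.0194 -0.0885]
[280.8, 285.8] 0.77 [0.5411 0.1875 0.    ] [ 0.1187 -0.0874 -0.0279]
[315.4, 190.6] 0.74 [0.5586 0.277  0.    ] [ 0.1187 -0.0012  0.0018]
0.8 [106.7417 103.6373 106.7954] ((313.5564880371094, 201.052490234375), (82.45458984375, 57.32575225830078), 87.91743469238281)
0.73 [101.7734  15.6063  14.8036] ((189.5, 172.00001525878906), (74.45843505859375, 76.15618896484375), 75.96376037597656)
0.64 [ 12.6854  43.0643 111.6486] ((29.12256622314453, 129.96109008789062), (89.51959991455078, 72.53067016601562), 22.98871612548828)
[313.0509 334.5732] [313.0887 266.9466]
```

View pics/w10.png

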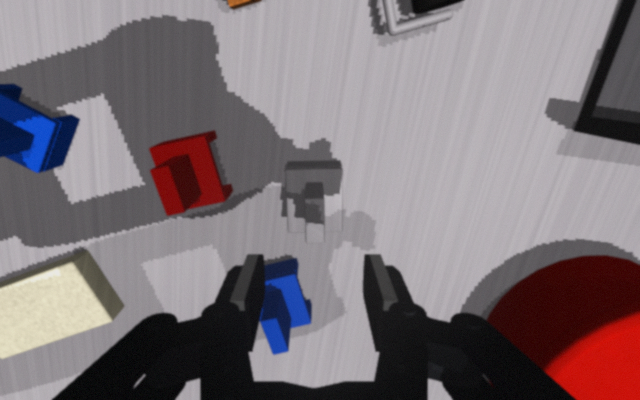

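Emit:
{"name": "jog_arm", "arguments": {"rows": [[[0, 0, 0, 0.035, 0, 0.001, 0.045], [0, 0, 0, 0.07, 0, 0.001, 0.045], [0, 0, 0, 0.085, 0, 0.001, 0.045], [0, 0, 0, 0.085, 0, 0.001, 0.045], [0, 0, 0, 0.085, 0, 0.001, 0.045], [0, 0, 0, 0.085, 0, 0.001, 0.005], [0, 0, 0, 0.085, 0, 0.001, 0.005], [0, 0, 0, 0.085, 0, 0.001, 0.005]]]}}

```text
time_s: 23.03
eef_pos: [0.5584, 0.2788, 0.0349]
tcp_rot: [-0.108, 1.562, 0.109]
contact_force: [1.8, -1.7, 3.4]
width: 0.0111
```

Emit:
{"name": "jog_arm", "arguments": {"rows": [[[0, 0, 0, 0, 0, 0, 0.005], [0, 0, 0, 0, 0, 0, 0.005], [0, 0, 0, 0, 0, 0, 0.005]]]}}

```text
time_s: 23.28
eef_pos: [0.5585, 0.2788, 0.0348]
tcp_rot: [-0.108, 1.562, 0.109]
contact_force: [0.1, -0.6, 6.6]
width: 0.011
```

```bash
python3 - <<'E'
from h import *
p,M=pose();ft(3)
E
```

```text
t 23.2833 p [0.5585 0.2788 0.0348] y [-0.1378  0.9905  0.0005] z [0.9904 0.1378 0.006 ] w 0.010998660000801049
ft [ 0.0805 -1.2552  6.5436 -0.0236  0.092   0.0334] [0.3633 0.3291 0.3995 0.0051 0.0168 0.0258]
```

Emit:
{"name": "jog_arm", "arguments": {"rows": [[[0, 0, 0, -0.035, 0, 0, 0.005], [0, 0, 0, -0.07, 0, 0, 0.005], [0, 0, 0, -0.105, 0, 0, 0.005], [-0.12, 0, 0, -0.14, 0, 0, 0.005], [-0.24, 0, 0, -0.14, -0.03, -0.006, 0.005], [-0.36, 0, 0, -0.14, -0.068, -0.014, 0.005], [-0.48, 0, 0, -0.14, -0.106, -0.022, 0.005], [-0.6, 0, 0, -0.14, -0.144, -0.03, 0.005]]]}}

```text
time_s: 24.1
eef_pos: [0.5466, 0.1308, 0.1729]
tcp_rot: [-0.582, 1.489, 0.58]
contact_force: [-0.0, -1.0, -0.1]
width: 0.011
```

```bash
python3 - <<'E'
from h import *
p,M=pose();t=np.array([.540,-.012,.175]);print(M.T@(t-p),np.degrees(np.arctan2(M[1,2],M[0,2])))
E
```

```text
t 24.1 p [0.5466 0.1308 0.1729] y [-0.6768  0.7361 -0.002 ] z [0.7361 0.6769 0.002 ] w 0.010954097221583409
[-0.0021 -0.1006 -0.1016] 42.59811024884375
```

Emit:
{"name": "jog_arm", "arguments": {"rows": [[[-0.12, 0, 0, 0, -0.02, -0.02, 0.005], [-0.24, 0, 0, 0, -0.042, -0.042, 0.005], [-0.36, 0, 0, 0, -0.064, -0.064, 0.005], [-0.48, 0, 0, 0, -0.086, -0.086, 0.005], [-0.6, 0, 0, 0, -0.1006, -0.1016, 0.005], [-0.72, 0, 0, 0, -0.1006, -0.1016, 0.005], [-0.843, 0, 0, 0, -0.1006, -0.1016, 0.005], [-0.843, 0, 0, 0, -0.1006, -0.1016, 0.005]]]}}

```text
time_s: 24.77
eef_pos: [0.5394, -0.0111, 0.1728]
tcp_rot: [-1.22, 1.202, 1.216]
contact_force: [-0.9, 0.0, -0.5]
width: 0.0112
```

Emit:
{"name": "jog_arm", "arguments": {"rows": [[[0, 0, 0, 0, 0, 0, 0.005], [0, 0, 0, 0, 0, 0, 0.005]]]}}

```text
time_s: 24.93
eef_pos: [0.5395, -0.0103, 0.1726]
tcp_rot: [-1.215, 1.205, 1.212]
contact_force: [0.3, -0.5, -1.3]
width: 0.0112
```

```bash
python3 - <<'E'
from h import *
p,M=pose();t=np.array([.540,-.012,.175]);print(M.T@(t-p),np.degrees(np.arctan2(M[1,2],M[0,2])),status.observe()["q"])
C=ends();c=C[2]
for tt,z in(("edge",.06),("stop",.055),("stand",0),("clip",.137)):
    for r in spot_point(tt,"wrist")[:2]: print(tt,np.round(r["pixel"],1),r["score"],onz(c,r["pixel"],z))
for tt in("clip","bar"):
    for r in outline_of(tt,"wrist")[:1]:
        m=r["region"];k=np.argwhere(m)[:,::-1].astype(np.float32);print(tt,r["score"],c["img"][m].mean(0),cv2.minAreaRect(k),k.min(0),k.max(0))
print("jaw axis px",proj(c,p+M@[0.01,0,0]),proj(c,p+M@[.03,0,0]))
# bar long edges: per column extents of light bar region
if outline_of("bar","wrist"):
    m=outline_of("bar","wrist")[0]["region"]
    for u in range(20,640,50):
        v=np.where(m[:,u])[0]
        if len(v): print(u,v.min(),v.max(),onz(c,(u,v.min()),.078),onz(c,(u,v.max()),.078))
save(c,"w11.png")
E
```

```text
t 24.9333 p [ 0.5395 -0.0103  0.1726] y [-1.     -0.0057 -0.0024] z [-0.0057  1.     -0.0001] w 0.01122045133642392
[-0.0024 -0.0005 -0.0017] 90.3270819294755 [-0.0877  0.1162  1.4499  0.0001  1.573  -1.6642]
lug_end [(array([334.1, 181.7]), 0.96), (array([321. , 219.2]), 0.94), (array([413.6, 192.9]), 0.61)]
 tri [0.5311 0.0563 0.0639]
  w [0.5369 0.063  0.069 ]
plain_end [(array([279.8, 197.8]), 0.93), (array([341.7, 176.8]), 0.67), (array([142.7, 199. ]), 0.75)]
 tri [ 0.5361 -0.1342  0.0643]
  w [ 0.5431 -0.1381  0.069 ]
edge [143.2 198.5] 0.18 [ 0.5459 -0.1423  0.06  ]
stop [276.1 191.7] 0.66 [ 0.5413 -0.0403  0.055 ]
stand [312.  173.6] 0.65 [ 0.5415 -0.0124  0.    ]
clip [314.  238.3] 0.97 [ 0.5416 -0.0108  0.137 ]
clip [525.9 176.5] 0.81 [0.5048 0.1006 0.137 ]
clip 0.96 [ 20.5355  51.8649 123.3742] ((544.5741577148438, 181.21334838867188), (63.69193649291992, 87.09902954101562), 70.82099914550781) [497. 147.] [593. 213.]
bar 0.64 [175.0396 170.7099 173.3283] ((281.5, 204.5), (57.0, 291.0), 90.0) [136. 176.] [427. 233.]
jaw axis px [315.0533 257.3987] [314.8813 239.4548]
170 178 220 [ 0.5241 -0.112   0.078 ] [ 0.5561 -0.116   0.078 ]
220 177 219 [ 0.5231 -0.0768  0.078 ] [ 0.555  -0.0794  0.078 ]
270 177 218 [ 0.5229 -0.0417  0.078 ] [ 0.554  -0.0428  0.078 ]
320 177 196 [ 0.5226 -0.0066  0.078 ] [ 0.5367 -0.0065  0.078 ]
370 176 218 [0.5216 0.0284 0.078 ] [0.5534 0.0303 0.078 ]
420 186 233 [0.5287 0.0642 0.078 ] [0.5652 0.0681 0.078 ]
```

Emit:
{"name": "jog_arm", "arguments": {"rows": [[[-0.007, 0, 0, 0.02, 0.0015, -0.0017, 0.005], [-0.007, 0, 0, 0.04, 0.0015, -0.0017, 0.005], [-0.007, 0, 0, 0.05, 0.0015, -0.0017, 0.005], [-0.007, 0, 0, 0.05, 0.0015, -0.0017, 0.005], [-0.007, 0, 0, 0.05, 0.0015, -0.0017, 0.005]]]}}

```text
time_s: 26.2
eef_pos: [0.538, -0.0123, 0.1225]
tcp_rot: [-1.222, 1.201, 1.22]
contact_force: [-0.6, -0.5, 0.3]
width: 0.0111
```

```bash
python3 - <<'E'
from h import *
p,M=pose();c=get_image("wrist");print(M.T@(np.array([.5382,-.012,.0935])-p))
for tt,z in(("clip",.0875),("lug_end",.069),("plain_end",.069),("stand",0),("edge",.06)):
    for r in spot_point(tt,"wrist")[:1]: print(tt,np.round(r["pixel"],1),r["score"],onz(c,r["pixel"],z))
g=c["img"].astype(int).min(2)
m=outline_of("bar","wrist")
if m:
    m=m[0]["region"]
    for u in range(10,640,60):
        v=np.where(m[:,u])[0]
        if len(v): print(u,v.min(),v.max(),onz(c,(u,v.min()),.06),onz(c,(u,v.max()),.078))
m=[r for r in outline_of("clip","wrist") if abs(r["pixel"][0]-314)<40]
if m:
    m=m[0]["region"]; k=np.argwhere(m)[:,::-1];print(k.min(0),k.max(0))
    for v in range(k[:,1].min(),k[:,1].max(),8):
        u=np.where(m[v])[0]; 
        if len(u): print(v,u.min(),u.max(),end="; ")
E
```

```text
t 26.2 p [ 0.538  -0.0123  0.1225] y [-0.9999 -0.0158 -0.0016] z [-0.0158  0.9999 -0.0001] w 0.011067354820246768
[ 0.029  -0.0001  0.0003]
clip [563.4 198.6] 0.68 [0.5142 0.1208 0.0875]
lug_end [441.  224.3] 0.79 [0.5381 0.0645 0.069 ]
plain_end [107.9 229.5] 0.71 [ 0.5448 -0.1387  0.069 ]
stand [312.1 194.4] 0.68 [ 0.5434 -0.0141 -0.    ]
130 201 254 [ 0.5293 -0.1272  0.06  ] [ 0.5565 -0.1226  0.078 ]
190 201 253 [ 0.5287 -0.09    0.06  ] [ 0.5552 -0.0866  0.078 ]
250 201 253 [ 0.5281 -0.0527  0.06  ] [ 0.5547 -0.0508  0.078 ]
370 201 253 [0.527  0.0219 0.06  ] [0.5535 0.0209 0.078 ]
430 201 273 [0.5264 0.0591 0.06  ] [0.5666 0.0585 0.078 ]
[272 197] [356 336]
197 279 348; 205 274 353; 213 273 355; 221 272 356; 229 272 355; 237 272 354; 245 274 355; 253 274 354; 261 275 353; 269 299 328; 277 298 329; 285 300 326; 293 300 327; 301 300 327; 309 300 327; 317 300 327; 325 300 326; 333 301 326;
```

Emit:
{"name": "jog_arm", "arguments": {"rows": [[[0, 0, 0, 0.01, -0.0003, 0, 0.005], [0, 0, 0, 0.02, -0.0003, 0, 0.005], [0, 0, 0, 0.026, -0.0003, 0, 0.005], [0, 0, 0, 0.0285, -0.0003, 0, 0.005], [0, 0, 0, 0.0285, -0.0003, 0, 0.005], [0, 0, 0, 0.0285, -0.0003, 0, 0.005]]]}}

```text
time_s: 27.1
eef_pos: [0.5382, -0.0123, 0.0934]
tcp_rot: [-1.222, 1.201, 1.22]
contact_force: [-0.0, -0.1, -1.3]
width: 0.0111
```

```bash
python3 - <<'E'
from h import *
p,M=pose();ft(5);ends()
E
```

```text
t 27.1 p [ 0.5382 -0.0123  0.0934] y [-0.9999 -0.0158 -0.0015] z [-0.0158  0.9999 -0.    ] w 0.011083086925758852
ft [-0.123  -0.1484 -1.0435  0.0107  0.005   0.0218] [0.2862 0.4973 0.2927 0.0142 0.0243 0.0335]
lug_end [(array([333.3, 180.8]), 0.71), (array([320.3, 219.1]), 0.96), (array([459.9, 244.9]), 0.85)]
 tri [0.5305 0.0559 0.0658]
  w [0.5381 0.0646 0.069 ]
plain_end [(array([280.3, 200.4]), 0.82), (array([342.1, 178.4]), 0.77), (array([ 79.2, 245.3]), 0.87)]
 tri [ 0.5379 -0.1361  0.055 ]
  w [ 0.5415 -0.1375  0.069 ]
```

Emit:
{"name": "jog_arm", "arguments": {"rows": [[[0, 0, 0, 0.0008, 0, 0, 0.005], [0, 0, 0, 0.0008, 0, 0, 0.005], [0, 0, 0, 0.0008, 0, 0, 0.005]]]}}

```text
time_s: 28.05
eef_pos: [0.5384, -0.0123, 0.0931]
tcp_rot: [-1.222, 1.2, 1.219]
contact_force: [0.9, -0.3, -0.1]
width: 0.0111
```

```bash
python3 - <<'E'
from h import *
p,M=pose();ft(8)
E
```

```text
t 28.05 p [ 0.5384 -0.0123  0.0931] y [-0.9999 -0.0158 -0.0021] z [-0.0158  0.9999 -0.0001] w 0.011093325220746192
ft [-0.2713 -0.0687 -0.5816 -0.0207  0.0161  0.0061] [0.4356 0.4278 0.4174 0.045  0.0322 0.0281]
```

Emit:
{"name": "jog_arm", "arguments": {"rows": [[[0, 0, 0, 0.0006, 0, 0, 0.005], [0, 0, 0, 0.0006, 0, 0, 0.005], [0, 0, 0, 0.0006, 0, 0, 0.005]]]}}

```text
time_s: 28.7
eef_pos: [0.5385, -0.0124, 0.0928]
tcp_rot: [-1.222, 1.2, 1.219]
contact_force: [-0.8, -0.7, 1.1]
width: 0.0111
```

```bash
python3 - <<'E'
from h import *
p,M=pose();ft(8)
E
```

```text
t 28.7 p [ 0.5385 -0.0124  0.0928] y [-0.9999 -0.0158 -0.0026] z [-0.0158  0.9999 -0.0003] w 0.011145437532191084
ft [-0.7985 -0.5096  1.9607 -0.1228  0.1422  0.0128] [0.3741 0.7694 0.3013 0.0364 0.0152 0.0247]
```

Emit:
{"name": "jog_arm", "arguments": {"rows": [[[0, 0, 0, 0, 0, 0, 0.016], [0, 0, 0, 0, 0, 0, 0.02], [0, 0, 0, 0, 0, 0, 0.03], [0, 0, 0, 0, 0, 0, 0.035], [0, 0, 0, 0, 0, 0, 0.035], [0, 0, 0, -0.01, 0, 0, 0.035], [0, 0, 0, -0.03, 0, 0, 0.035], [0, 0, 0, -0.06, 0, 0, 0.035]]]}}

```text
time_s: 29.77
eef_pos: [0.5369, -0.0122, 0.1513]
tcp_rot: [-1.219, 1.204, 1.223]
contact_force: [0.1, -0.5, 0.5]
width: 0.0348
```

Emit:
{"name": "jog_arm", "arguments": {"rows": [[[0, 0, 0, -0.03, 0, 0, 0.035], [0, 0, 0, -0.05, 0, 0, 0.035], [0, 0, 0, -0.05, 0, 0, 0.035], [0, 0, 0, -0.05, 0, 0, 0.035]]]}}

```text
time_s: 30.1
eef_pos: [0.5388, -0.0123, 0.2045]
tcp_rot: [-1.224, 1.198, 1.216]
contact_force: [-0.6, -0.1, -0.2]
width: 0.0354
```

```bash
python3 - <<'E'
from h import *
p,M=pose();C=ends();c=C[2];save(c,"w12.png")
for tt,z in(("clip",.058),("bar",.06),("stand",0)):
    for r in spot_point(tt,"wrist")[:3]: print(tt,np.round(r["pixel"],1),r["score"],onz(c,r["pixel"],z))
for r in outline_of("clip","wrist")[:4]:
    m=r["region"];col=c["img"][m].mean(0);print(r["pixel"],r["score"],col)
    if np.ptp(col)<20:
        k=np.argwhere(m)[:,::-1];print(cv2.minAreaRect(k.astype(np.float32)))
        for v in range(k[:,1].min(),k[:,1].max(),6):
            u=np.where(m[v])[0];print(v,u.min(),u.max(),end="; ")
for tt in("clip","edge"):
  for n,k in(("scene",0),("side",1)): print(tt,n,[(np.round(r["pixel"],1),round(r["score"],2),onz(C[k],r["pixel"],.058)) for r in spot_point(tt,n)[:4]])
E
```

```text
t 30.1 p [ 0.5388 -0.0123  0.2045] y [-0.9999 -0.0158 -0.0057] z [-0.0158  0.9999 -0.0005] w 0.03543261141098024
lug_end [(array([334.4, 181.4]), 0.85), (array([317.9, 218.6]), 0.85), (array([406. , 185.8]), 0.82)]
 tri [0.5357 0.0583 0.0681]
  w [0.5378 0.063  0.069 ]
plain_end [(array([278.8, 196.6]), 0.77), (array([265.9, 179.1]), 0.67), (array([160.2, 188.1]), 0.95)]
 tri [ 0.6523 -0.0772  0.1284]
  w [ 0.543  -0.1391  0.069 ]
clip [508.6 167.7] 0.87 [0.5239 0.1506 0.058 ]
clip [627.   95.4] 0.73 [0.4642 0.2321 0.058 ]
clip [313.7 184.3] 0.7 [ 0.5411 -0.0128  0.058 ]
bar [288.8 186.3] 0.62 [ 0.5426 -0.0339  0.06  ]
stand [314.2 165.9] 0.61 [ 0.5394 -0.0122  0.    ]
[622.1, 105.8] 0.95 [116.3394   8.2584   6.9471]
[527.4, 179.2] 0.72 [ 20.9002  49.68   117.2955]
[312.6, 190.6] 0.69 [133.3407 129.553  133.2459]
((314.0, 192.0), (72.0, 52.0), 90.0)
156 291 336; 162 288 339; 168 288 339; 174 288 339; 180 288 340; 186 289 340; 192 289 339; 198 289 339; 204 289 339; 210 289 338; 216 289 338; 222 307 323; clip scene [(array([369.9, 182.8]), 0.76, array([0.5708, 0.1713, 0.058 ])), (array([379.6, 136.3]), 0.76, array([0.3965, 0.2764, 0.058 ])), (array([386.9, 160.3]), 0.69, array([0.5029, 0.2612, 0.058 ])), (array([314.4, 186.1]), 0.49, array([ 0.5232, -0.0112,  0.058 ]))]
clip side [(array([326.2, 204.4]), 0.92, array([ 0.5403, -0.009 ,  0.058 ])), (array([359.3, 338.8]), 0.88, array([0.3468, 0.3378, 0.058 ])), (array([296.2, 272.3]), 0.86, array([0.5242, 0.2318, 0.058 ])), (array([311.8, 316. ]), 0.83, array([0.4505, 0.3236, 0.058 ]))]
edge scene [(array([316.4, 189.3]), 0.63, array([ 0.5375, -0.0087,  0.058 ]))]
edge side [(array([328.4, 203.2]), 0.57, array([ 0.5364, -0.0157,  0.058 ]))]
```

Emit:
{"name": "jog_arm", "arguments": {"rows": [[[0, 0, 0, -0.035, 0, 0, 0.035], [0, 0, 0, -0.07, 0, -0.03, 0.035], [0, 0, 0, -0.09, 0, -0.06, 0.035], [0, 0, 0, -0.09, 0, -0.1, 0.035], [0, 0, 0, -0.09, 0, -0.14, 0.035], [0, 0, 0, -0.09, 0, -0.18, 0.035], [0, 0, 0, -0.09, 0, -0.18, 0.035], [0, 0, 0, -0.09, 0, -0.18, 0.035]]]}}

```text
time_s: 31.62
eef_pos: [0.5405, -0.1941, 0.292]
tcp_rot: [-1.219, 1.202, 1.217]
contact_force: [0.7, 0.4, 0.2]
width: 0.0349
```

```bash
python3 - <<'E'
from h import *
pose()
L={"lug_end":[[],[]],"plain_end":[[],[]]}
for i in range(4):
    for k,n in enumerate(("scene","side")):
        get_image(n)
        for t in L:
            r=spot_point(t,n)
            if r and 270<r[0]["pixel"][0]<345: L[t][k].append(r[0]["pixel"])
C=[get_image(n) for n in("scene","side")]
for t in L:
    m=[np.mean(a,0) for a in L[t]];print(t,m,[len(a) for a in L[t]],tri(C,m))
z=cv2.imread("pics/z2.png")[:,:,::-1];save(C[1],"s13.png");save(C[0],"c13.png")
for k,n in enumerate(("scene","side")):
    old=cv2.cvtColor(np.ascontiguousarray(z[:,400*k:400*k+400]),cv2.COLOR_RGB2GRAY)
    new=cv2.cvtColor(cv2.resize(np.ascontiguousarray(C[k]["img"][150:250,270:370]),(400,400),interpolation=cv2.INTER_CUBIC),cv2.COLOR_RGB2GRAY)
    for nm,y in(("lug",.062),("plain",-.137)):
        u,v=(proj(C[k],[.54,y,.075])-[270,150])*4;u,v=int(u),int(v)
        x0,y0=max(u-32,0),max(v-32,0)
        T=old[y0:v+32,x0:u+32];S=new[max(y0-20,0):v+52,max(x0-20,0):u+52]
        s=cv2.matchTemplate(S,T,cv2.TM_CCOEFF_NORMED);_,mx,_,loc=cv2.minMaxLoc(s)
        print(n,nm,"shift px",(loc[0]-min(20,x0))/4,(loc[1]-min(20,y0))/4,mx)
a=R.from_rotvec([0]*3)
# predicted tip effect (px rows) for 8.5mm
for k,n in enumerate(("scene","side")): print(n,proj(C[k],[.54,.062,.069])-proj(C[k],[.54,.062,.0605]))
for tt in("red_tin","grey_tin","small_tin","wash_bottle","swatches"):
    r=spot_point(tt,"scene");print(tt,r and np.round(r[0]["pixel"],1))
E
```

```text
t 31.6167 p [ 0.5405 -0.1941  0.292 ] y [-0.9999 -0.0124 -0.0014] z [-0.0124  0.9999  0.0004] w 0.03490263627781532
lug_end [array([333.375, 182.625]), array([318.35, 218.4 ])] [4, 4] [0.5366 0.054  0.0644]
plain_end [array([281.125, 199.175]), array([341.2 , 175.55])] [4, 4] [ 0.5406 -0.1333  0.0663]
scene lug shift px -0.25 -0.25 0.8074296116828918
scene plain shift px 0.0 1.25 0.8147441148757935
side lug shift px 0.25 -1.25 0.9669442772865295
side plain shift px 4.25 -2.5 0.5014598369598389
scene [ 0.0404 -1.351 ]
side [-0.0051 -2.4424]
red_tin [396.5 253.9]
grey_tin [305.7 268.8]
small_tin [267.1 169. ]
wash_bottle [335.6 251.2]
swatches [345.5 145.1]
```

```bash
cat > fit.py <<'E'
from h import *
from scipy.optimize import minimize
def box(x0,x1,y0,y1,z0,z1): return np.array([[x,y,z] for x in(x0,x1) for y in(y0,y1) for z in(z0,z1)])
parts=[box(-.1,.1,-.014,.014,0,.018),box(.086,.098,-.014,.014,.018,.044)]
clip=[box(-.02,.02,-.024,.024,-.002,.024),box(-.006,.006,-.015,.015,.024,.06)]
S=4
def mask(c,th,s,off,extra=False):
    m=np.zeros((400*S//2,640*S//2),np.uint8)
    yw=np.radians(90.8);ex=np.array([np.cos(yw),np.sin(yw),0]);ey=np.array([-ex[1],ex[0],0]);ez=np.array([0,0,1])
    A=R.from_rotvec(-np.radians(th)*ey)  # +th: lug up
    for P in (clip if extra else parts):
        Q=P.copy(); 
        if not extra: Q[:,0]-=s
        piv=.004*np.sign(-th) if th else 0
        W=np.array([np.array([.5405,-.0122,.06])+ex*piv+A.apply(ex*(q[0]-piv)+ey*q[1]+ez*q[2]) for q in Q])
        px=(np.array([proj(c,w) for w in W])+off)*2*1.0
        cv2.fillConvexPoly(m,cv2.convexHull(np.round(px*16).astype(np.int32)),1,cv2.LINE_8,4)
    return m.astype(bool)
E
python3 - <<'E'
from fit import *
for n in("scene","side"):
    c=get_image(n);o=outline_of("bar",n)
    o=[q for q in o if 290<q["pixel"][0]<345]
    if not o: print("none");continue
    print(n,o[0]["score"],o[0]["pixel"])
    G=cv2.resize(o[0]["region"].astype(np.uint8),None,fx=2,fy=2,interpolation=cv2.INTER_NEAREST)>0
    for th in(-5,-2.5,0,2.5,5):
        def f(v):
            off=v; X=mask(c,th,.025,off)&~mask(c,th,.025,off,True)
            g=G&~mask(c,th,.025,off,True)
            return -(X&g).sum()/(X|g).sum()
        best=min((f((a,b)),a,b) for a in np.arange(-3,3.1,1) for b in np.arange(-3,3.1,1))
        best=min((f((a,b)),a,b) for a in best[1]+np.array([-.5,0,.5]) for b in best[2]+np.array([-.5,0,.5]))
        print(th,best)
E
```

```text
scene 0.86 [303.0, 190.1]
-5 (np.float64(-0.8641130870953032), np.float64(0.0), np.float64(1.0))
-2.5 (np.float64(-0.8985171455050973), np.float64(0.5), np.float64(0.5))
0 (np.float64(-0.9024503005085529), np.float64(0.5), np.float64(0.0))
2.5 (np.float64(-0.8721565059144677), np.float64(0.5), np.float64(0.0))
5 (np.float64(-0.8300798580301686), np.float64(1.0), np.float64(-0.5))
side 0.81 [322.9, 205.3]
-5 (np.float64(-0.7926829268292683), np.float64(0.5), np.float64(-1.0))
-2.5 (np.float64(-0.8396987627756859), np.float64(0.5), np.float64(-0.5))
0 (np.float64(-0.8806396344945745), np.float64(0.0), np.float64(0.0))
2.5 (np.float64(-0.8709865732632808), np.float64(0.0), np.float64(-0.5))
5 (np.float64(-0.7988405797101449), np.float64(0.0), np.float64(-1.5))
```

```bash
python3 -c "
from cell import env
print(env.finish_job())"
```

```text
the job is handed in; nothing more can be done
None
```

The job is handed in. The bar balances level on the knife edge, and the steel clip is astride it, centred over the edge.

**What I did**
- I laid the bar on the edge between the posts with its middle on the edge and let go. It tipped on to the stop at the lug side.
- I took it again and slid it about 23 mm towards the plain end. Released with nothing holding it, it balanced level.
- I then set the clip on it, let go and backed the arm well clear. The clock stood at about 32 s.

**Last checks**
- **Level:** fitting the bar's outline in the scene and side pictures was best at 0° in both, clearly better than ±5°. The two ends measured 64 and 66 mm high; tipped, they would differ by about 17 mm.
- **Clip:** measured at (0.541, -0.013) m, against (0.541, -0.012) m for the centre of the edge.
- **Bystanders:** the five I re-measured (red, grey and small tins, wash bottle, swatches) lay within about 4 px of where they began. I did not re-check the ink knife, the brayer or the look-alike clips.

**What disagreed**
- Picture matching against the moment after balancing showed a shift of about 1 px at the lug end (side) and the plain end (scene). That is about half the shift a tip in one direction would give. The match for the plain end in the side picture was poor (0.50). I trusted the outline fit instead.
- Wrist moment readings put the balance point anywhere from 20 to 27 mm from the middle, so I judged balance by what the bar did.
- On first laying, the bar pressed on something, most likely a guide post, with about 3 N sideways. Lifting it slightly and shifting it 2 mm cured that.

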